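# Snap the sample jar shut with the capping tool

### The arm

A 6-joint arm with a two-finger parallel gripper is mounted at the origin on the work surface. World frame = base frame: x ahead of the robot, y to its left, z up, the work surface at z = 0. Lengths are in m, angles in rad, forces in N, time in s.
With the tool pointing down it reaches from about 0.3 to 0.875 m from the base axis. Payload 6.4 kg.
Tool frame: the origin (TCP) lies at the centre of the arm's flange, where the gripper is bolted on; the fingertips stand 173 mm ahead of it and the grasp point (between the pads) lies ctrl.grip_point_offset ahead of it (ctrl.grip_point_offset is the distance from the TCP to the grasp point, in m); z points along the fingers, y is the direction in which the jaws open and shut (so a half turn about z gives the same grasp; the last joint's range is limited). The gripper opens to 85 mm and grips with 20 to 120 N. Pads are 22 mm wide; open, the fingers measure 114 mm over their backs; the gripper's body (76 mm by 85 mm) begins 54 mm behind the grasp point. The pads swing forward as they close: fully open they stand 13 mm farther back than shut.
Start: joints at [0.961, 0.181, 1.607, -0, 1.354, -0.206], TCP at [0.226, 0.529, 0.405] pointing down, gripper open.
Joint ranges: [-2.99, 2.99], [-0.89, 2.07], [0.3, 2.58], [-1.14, 4.28], [0, 2.63], [-3.12, 3.12]. Speed limits (rad/s): [2.57, 2.57, 3.01, 3.14, 3.14, 3.14].

### API

Orientations are given as a unit quaternion [w, x, y, z].
In Python, from bench import ctrl, cams, boxes_of, landmark_of gives the robot as it stands.
- The arm moves only by the shell command python3 -m handwheel 'ROWS'. ROWS is JSON, a list of rows, each an object with "offset": the shift along the tool's x, y, z in m, a list of three; "spin": the turn about the tool's z in degrees; "grip": the opening, from 0 (shut) to 1 (fully open). A call has 1 to 20 rows; each row is the pose to reach, as a shift and turn from the pose commanded when the call began, along the tool's axes at that moment; what a row does not reach only later rows make up. A row lasts 1/8 s, in which the tool goes at most 62.5 mm and 10.7 degrees, less where a joint would pass 70% of its speed; a pose out of reach is approached as far as the arm can. A call with a gripper value outside its range is refused whole. The fingers move at their own pace and stop on an object; the grip force is fixed at half the most. Time passes only in rows, so rows that repeat a pose let the fingers close. It gives the time, the measured TCP pose, the force and the opening at its end, in the units of the state.
- ctrl.get_obs(): the state, without advancing time (a new reading comes with each control period).
- cams.camera(name): name is "side" or "top" or "wrist"; returns a dict with "color" (400x640x3 uint8, red, green, blue), "camera_matrix" (3x3 intrinsics, pixels), "view" (4x4, takes a point from world to camera coordinates); the wrist camera has in their place "tool_from_camera" (4x4, takes a point from camera to tool coordinates, whose origin is the TCP and whose axes are the flange's). Camera axes: x right, y up, looking along -z (the intrinsics and any distortion apply to the point x, -y, -z); pixel columns grow to the right and rows downward; lengths in m; the calibration is good to about 2 mm. A picture is of the moment at which its call begins: read the wrist's pose just before it. There is no depth.
- ctrl.hand_in(): hands the job in, once; it reports no verdict.
Trained networks look in a picture, given as the dict that the camera call returned (one of the last four; its "shot" number tells which), for a name from the list of things; names that differ only in an ending like _2 or _b are one class to them, and where a whole thing is asked for, a point or a joint stands for the part that bears it (a point fixed in the world has none). Each returns a list of dicts, best first, with "confidence" (0 to 1); they miss things now and then, are a little off and sometimes report something else, mostly with a low value. They report only what shows in the picture. A call takes as long as a camera call. They do not tell look-alikes from the thing itself.
- boxes_of(picture, thing): "uv" ([column, row] in pixels, amid what is visible of it).
- landmark_of(picture, thing): "uv" ([column, row] in pixels: a listed point, or the origin of a listed thing).
The state is a dict: "time_s": time; "q": joint angles; "dq": joint speeds; "joint_efforts": joint torques, N m; "eef_pos": TCP position; "eef_rot": TCP orientation; "wrist_force": force on the tool from outside, world axes, zero at the start; "torque": the same for the moment, N m; "opening": opening from 0.0 (shut) to 1.0 (fully open).
Only numpy, scipy, OpenCV 4.12 (cv2) and the standard library are available. Lean on these libraries where they do the work, as an engineer would, in place of code of your own. Each camera call takes 0.05 s, during which the arm holds its last target.

### The job

Take the green-handled capping tool and press its foot squarely onto the big yellow cap of the sample jar (not the small tubes) until the cap clicks fully home, without touching the cap with the gripper. Then stand the tool upright back on its mat and let go. The blue-capped jar is still waiting for its sample: leave its cap up.

Things in the scene. Friction and masses are not known exactly. Their poses are not given: they have to be found in the camera images.
- capper_grip (a point): Centre of the green round handle of the loose capping tool (about 0.25 to 0.4 kg, standing upright on its mat). The tool is a body of revolution about its vertical z axis: a flat round foot 54 mm across and 14 mm thick (black rubber below, steel above), a thin steel neck, and the green handle, 26 mm in diameter and 74 mm long. The tool is 98 mm tall; this point lies on its axis, 62 mm above the underside of the foot, and the handle runs from 38 mm below it to 36 mm above it.
- yellow_top (a point): Centre of the flat top of the yellow snap cap, 51 mm across and 19 mm deep, on a clear jar with a reddish sample in it. The jar stands in a square aluminium rack (90 mm wide, 42 mm high) that is fixed to the bench. The cap's top is 97 mm above the bench while it stands proud, 87 mm when home. The point moves with the cap; z is up.
- yellow_cap (a joint): How far the yellow cap has been pressed down, in m: 0 standing proud (at the start), 0.010 fully home. It pushes back with about 8 N at first, less as it goes down, and past about 6 mm it snaps home by itself and stays; let go earlier it springs up again. At home it meets a hard stop.
- blue_cap (a joint): The same for the blue cap on an empty jar of the same kind in its own rack: 0 standing proud (at the start), 0.010 home. It must stay up.
- rest_top (a point): Centre of the top face of the tool's square mat (black rubber edge, grey middle, 110 mm wide, 6 mm thick), fixed flat on the bench; z up. This point is 6 mm above the bench. The tool starts on the mat and is returned to it.
Mind the look-alikes: they are no part of the job. Leave any purple look-alike of the part that bears capper_grip alone. Of the things that look like the part that bears rest_top, the smaller one is meant.

How it is judged:
By the outcome, as a careful person would: the job done as asked, in the order asked, and still so for the second after the job is handed in, with the robot touching nothing.
It also fails if it takes over 45 s, if anything falls off the work surface, if the arm or the gripper's body presses on something with over 40 N, if the wrist force passes 120 N, or if a joint passes its speed limit or range.

## Working session

There is one attempt and no reset: what is moved stays moved. The work goes in short steps, Python scripts to look and compute and a shell command to move; the robot and the scene stay as the last step left them, time stands still between calls to the robot, and variables do not carry over. Pictures are saved under pics/ and viewed, and the job is handed in when it is done.

```bash
ls; mkdir -p pics; cat > h.py <<'E'
import numpy as np, cv2
from bench import ctrl, cams, boxes_of, landmark_of
def save(p,n): cv2.imwrite('pics/'+n+'.png', cv2.cvtColor(p['color'],cv2.COLOR_RGB2BGR))
E
python3 - <<'E'
from h import *
print(ctrl.grip_point_offset, ctrl.get_obs())
for n in ['side','top','wrist']:
    p=cams.camera(n); save(p,n+'0'); print(n,{k:v for k,v in p.items() if k!='color'})
    for t in ['capper_grip','yellow_top','rest_top']:
        print(t,[(np.round(d['uv']),round(d['confidence'],2)) for d in landmark_of(p,t)])
    print('blue',[(np.round(d['uv']),round(d['confidence'],2)) for d in boxes_of(p,'blue_cap')])
E
```

```text
pics
0.1547 {'time_s': 0.0, 'q': array([ 9.60678959e-01,  1.81536885e-01,  1.60801223e+00, -6.57522152e-06,
        1.35377501e+00, -2.06268889e-01]), 'dq': array([-8.58565935e-05,  2.16698056e-04, -3.55127592e-04,  3.63914438e-04,
        1.20449345e-03,  6.93465665e-04]), 'joint_efforts': array([-3.87930386e-04, -4.44861245e+01, -3.51343310e+01, -4.33635496e-04,
        9.12412594e-03,  6.63932482e-06]), 'eef_pos': array([0.22577236, 0.52854618, 0.40378418]), 'eef_rot': array([-3.40709129e-04,  2.00554073e-01,  9.79682252e-01, -7.95880984e-04]), 'wrist_force': array([ 0.25612817, -0.86025432,  0.05353214]), 'torque': array([-0.02996666, -0.00253106, -0.05249123]), 'opening': 1.0015307242304188}
side {'camera_matrix': array([[445.18679015,   0.        , 327.71020469],
       [  0.        , 445.18679015, 198.50222865],
       [  0.        ,   0.        ,   1.        ]]), 'view': array([[ 0.81795881, -0.57519728, -0.00956439, -0.33316747],
       [ 0.35426073,  0.4905376 ,  0.79616092, -0.25418974],
       [-0.4532579 , -0.65461512,  0.60500935, -0.70229959],
       [ 0.        ,  0. 
[... 848 characters left out ...]
, 0.59)]
blue [(array([337., 123.]), 0.59)]
wrist {'camera_matrix': array([[298.17236018,   0.        , 317.88837756],
       [  0.        , 298.17236018, 201.58077229],
       [  0.        ,   0.        ,   1.        ]]), 'tool_from_camera': array([[-6.93893959e-04,  9.52049427e-01,  3.05943471e-01,
         7.69234614e-02],
       [ 9.99999655e-01,  5.20956935e-04,  6.46906985e-04,
         1.11980615e-03],
       [ 4.56504051e-04,  3.05943815e-01, -9.52049460e-01,
         3.19660621e-02],
       [ 0.00000000e+00,  0.00000000e+00,  0.00000000e+00,
         1.00000000e+00]]), 'shot': 3}
capper_grip []
yellow_top []
rest_top [(array([157., 252.]), 0.94), (array([164., 385.]), 0.47)]
blue []
```

View pics/side0.png

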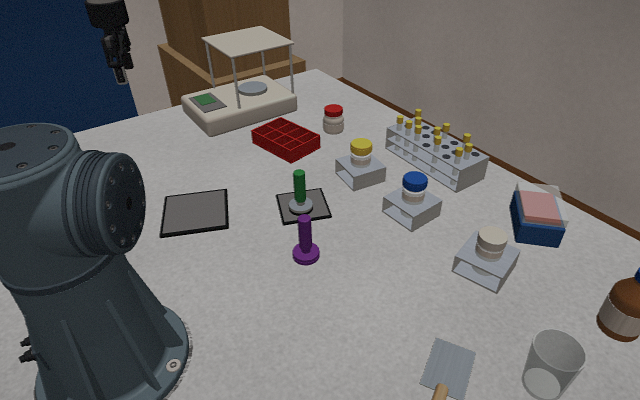

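View pics/top0.png

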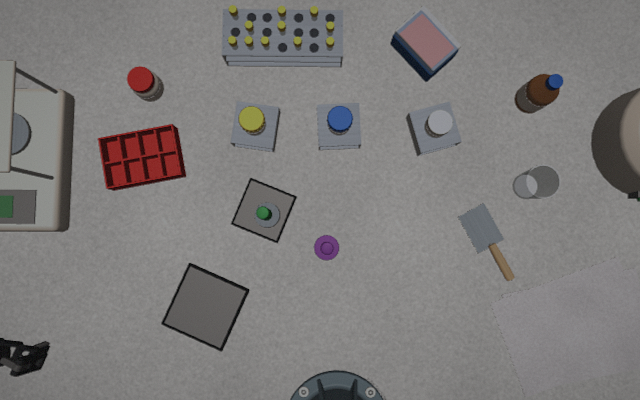

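View pics/wrist0.png

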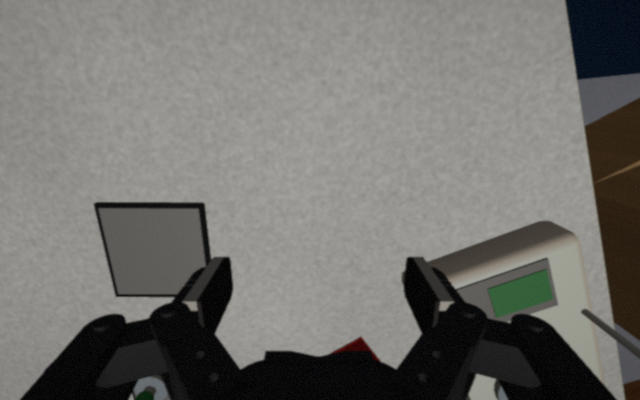

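The side view shows the green tool at about (300,187), the yellow cap at (361,145), blue at (414,180) and the purple decoy at (305,235). In the top view they are at (264,213), (252,119), (340,118) and (326,247). The tool stands on the smaller mat.

```bash
cat >> h.py <<'E'
def ray(p,uv,pose=None):
    K=p['camera_matrix']
    d=np.linalg.inv(K)@np.array([uv[0],uv[1],1.]); d=np.array([d[0],-d[1],-d[2]])
    if 'view' in p: T=np.linalg.inv(p['view'])
    else: T=pose@p['tool_from_camera']
    return T[:3,3],T[:3,:3]@d
def atz(p,uv,z,pose=None):
    o,d=ray(p,uv,pose); return (o+d*(z-o[2])/d[2])[:3]
def tri(rs):
    A=0;b=0
    for o,d in rs:
        d=d/np.linalg.norm(d); P=np.eye(3)-np.outer(d,d); A=A+P; b=b+P@o
    return np.linalg.solve(A,b)
def project(p,X,pose=None):
    V=p['view'] if 'view' in p else np.linalg.inv(pose@p['tool_from_camera'])
    c=V[:3,:3]@X+V[:3,3]; K=p['camera_matrix']; return np.array([K[0,2]+K[0,0]*c[0]/-c[2],K[1,2]+K[1,1]*-c[1]/-c[2]])
def pose():
    from scipy.spatial.transform import Rotation as R
    o=ctrl.get_obs(); q=o['eef_rot']; T=np.eye(4); T[:3,:3]=R.from_quat([q[1],q[2],q[3],q[0]]).as_matrix(); T[:3,3]=o['eef_pos']; return T
def blob(p,kind,box=None):
    hsv=cv2.cvtColor(p['color'],cv2.COLOR_RGB2HSV)
    r={'green':((45,100,30),(75,255,255)),'yellow':((22,120,90),(34,255,255)),'blue':((100,150,60),(120,255,255))}[kind]
    m=cv2.inRange(hsv,np.array(r[0]),np.array(r[1]))
    if box: k=np.zeros_like(m);k[box[1]:box[3],box[0]:box[2]]=1;m=m*k
    n,l,s,c=cv2.connectedComponentsWithStats(m)
    i=1+np.argsort(-s[1:,4])[:3]
    return [(s[j],c[j].round(1)) for j in i], l
E
python3 - <<'E'
from h import *
s=cams.camera('side'); t=cams.camera('top')
for k,bs,bt in [('green',(280,160,320,225),(250,195,290,235)),('yellow',(340,130,380,175),(230,100,275,140)),('blue',(395,165,435,200),(320,95,360,140))]:
    for p,b in ((s,bs),(t,bt)):
        print(k,blob(p,k,b)[0])
for n,z in [('capper_grip',.068),('yellow_top',.097),('rest_top',.006)]:
    for c,p in (('s',s),('t',t)):
        for d in landmark_of(p,n): print(n,c,d['uv'],round(d['confidence'],2),atz(p,d['uv'],z).round(4))
for uv in [(264,213)]: print('green top guess',atz(t,uv,.104))
for uv in [(252,118)]: print('yel',atz(t,uv,.097))
for c in [(251,179),(296,197),(277,242),(232,210)]: print('mat',atz(t,c,.006).round(4))
for nm,p in (('s',s),('t',t)):
    b=(265,160,335,230) if nm=='s' else (220,165,310,250)
    im=cv2.cvtColor(p['color'],cv2.COLOR_RGB2BGR)
    a=im[b[1]:b[3],b[0]:b[2]]; a=cv2.resize(a,None,fx=5.5,fy=5.5,interpolation=cv2.INTER_CUBIC); cv2.imwrite(f'pics/z{nm}1.png',a)
    b=(325,120,395,195) if nm=='s' else (220,90,290,160)
    a=im[b[1]:b[3],b[0]:b[2]]; a=cv2.resize(a,None,fx=5.5,fy=5.5,interpolation=cv2.INTER_CUBIC); cv2.imwrite(f'pics/y{nm}1.png',a)
E
```

```text
green [(array([294, 169,  12,  34, 341], dtype=int32), array([299.4, 185.4]))]
green [(array([257, 207,  15,  13, 144], dtype=int32), array([263.5, 212.8]))]
yellow [(array([351, 138,  21,  18, 297], dtype=int32), array([361.2, 146.1]))]
yellow [(array([239, 107,  25,  24, 477], dtype=int32), array([251. , 118.3]))]
blue [(array([403, 172,  25,  20, 400], dtype=int32), array([414.7, 181.1]))]
blue [(array([328, 106,  25,  26, 447], dtype=int32), array([339.6, 118.3]))]
capper_grip s [301.4, 187.8] 0.94 [0.437  0.1388 0.068 ]
capper_grip s [305.0, 230.7] 0.61 [0.3684 0.018  0.068 ]
capper_grip t [326.6, 248.6] 0.69 [0.3662 0.0256 0.068 ]
capper_grip t [268.1, 214.1] 0.61 [0.4352 0.1448 0.068 ]
yellow_top s [358.8, 144.2] 0.53 [0.618  0.1722 0.097 ]
yellow_top t [253.8, 119.9] 0.77 [0.6219 0.1732 0.097 ]
rest_top s [301.8, 207.4] 0.66 [0.4414 0.1491 0.006 ]
rest_top t [204.9, 306.6] 0.88 [0.2402 0.2828 0.006 ]
rest_top t [260.3, 207.2] 0.68 [0.453  0.1684 0.006 ]
green top guess [0.43548592 0.14912011 0.104     ]
yel [0.62570775 0.17680929 0.097     ]
mat [0.5141 0.1895 0.006 ]
mat [0.4757 0.0916 0.006 ]
mat [0.3784 0.1313 0.006 ]
mat [0.4465 0.2293 0.006 ]
```

```bash
python3 -m handwheel '[{"offset":[-0.344,-0.27,0],"spin":0,"grip":1},{"offset":[-0.344,-0.27,0],"spin":0,"grip":1},{"offset":[-0.344,-0.27,0],"spin":0,"grip":1},{"offset":[-0.344,-0.27,0],"spin":0,"grip":1},{"offset":[-0.344,-0.27,0],"spin":0,"grip":1},{"offset":[-0.344,-0.27,0],"spin":0,"grip":1},{"offset":[-0.344,-0.27,0],"spin":0,"grip":1},{"offset":[-0.344,-0.27,0],"spin":0,"grip":1},{"offset":[-0.344,-0.27,0],"spin":0,"grip":1},{"offset":[-0.344,-0.27,0],"spin":0,"grip":1}]'
python3 - <<'E'
from h import *
T=pose(); print(T)
p=cams.camera('wrist'); save(p,'wrist1')
for n,z in [('capper_grip',.068),('yellow_top',.097),('rest_top',.006)]:
    for d in landmark_of(p,n): print(n,d['uv'],round(d['confidence'],2),atz(p,d['uv'],z,T).round(4))
s=cams.camera('side'); save(s,'side1')
E
```

```text
time_s: 2.4
eef_pos: [0.4356, 0.1464, 0.4046]
eef_rot: [-0.0, 0.2, 0.98, 0.0]
wrist_force: [-0.0, 0.9, -0.1]
opening: 1.002
[[-9.20323746e-01  3.91157415e-01 -2.80468429e-04  4.35586181e-01]
 [ 3.91157357e-01  9.20323783e-01  2.38561629e-04  1.46447465e-01]
 [ 3.51436916e-04  1.09846642e-04 -9.99999932e-01  4.04632518e-01]
 [ 0.00000000e+00  0.00000000e+00  0.00000000e+00  1.00000000e+00]]
capper_grip [185.1, 172.7] 0.88 [0.372  0.0243 0.068 ]
capper_grip [326.5, 185.5] 0.69 [0.4423 0.1545 0.068 ]
yellow_top [409.6, 333.4] 0.62 [0.6314 0.1769 0.097 ]
rest_top [334.5, 175.9] 0.84 [0.4504 0.1638 0.006 ]
```

View pics/wrist1.png

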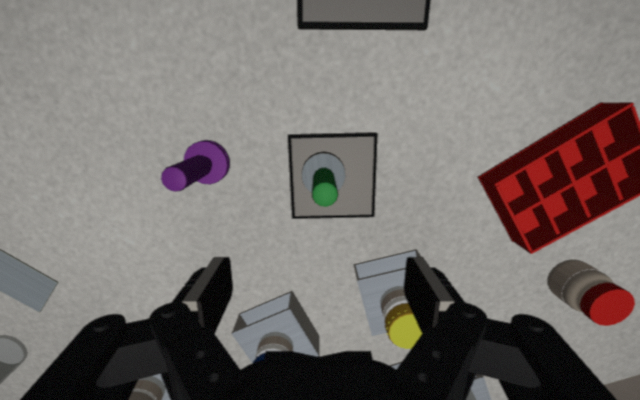

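The wrist view shows the green handle top at about (325,195) with its foot at (324,174), centred in the mat, and the yellow cap at (405,325). I'll refine both positions by matching silhouette centroids.

```bash
cat >> h.py <<'E'
def cyl(x,y,z0,z1,r):
    a=np.linspace(0,2*np.pi,40,endpoint=False)
    return np.array([[x+r*np.cos(t),y+r*np.sin(t),z] for t in a for z in (z0,z1)])
def cent(p,P,pose=None):
    u=np.array([project(p,X,pose) for X in P],dtype=np.float32)
    h=cv2.convexHull(u); m=cv2.moments(h); return np.array([m['m10'],m['m01']])/m['m00']
def fitc(obs,z0,z1,r,x0):
    from scipy.optimize import least_squares
    f=lambda v:np.concatenate([cent(p,cyl(v[0],v[1],z0,z1,r),T)-c for p,c,T in obs])
    s=least_squares(f,x0,diff_step=1e-4); return s.x,s.fun
E
python3 - <<'E'
from h import *
T=pose(); w=cams.camera('wrist'); s=cams.camera('side'); t=cams.camera('top')
cs=blob(s,'green',(280,160,320,225))[0][0][1]; ct=np.array([263.5,212.8])
print(blob(w,'green',(280,150,370,220))[0],blob(t,'green',(250,195,290,235))[0])
cw=blob(w,'green',(280,150,370,220))[0][0][1]
for o in ([(s,cs,None)],[(t,ct,None)],[(w,cw,T)],[(s,cs,None),(t,ct,None),(w,cw,T)]):
    x,f=fitc(o,.030,.104,.013,[.44,.15]); print('tool',x.round(4),f.round(1))
ys=np.array([361.2,146.1]);yt=np.array([251,118.3])
for o in ([(s,ys,None)],[(t,yt,None)],[(s,ys,None),(t,yt,None)]):
    x,f=fitc(o,.078,.097,.0255,[.62,.17]); print('yel',x.round(4),f.round(1))
print('mat',[atz(w,c,.006,T).round(4)for c in [(290,134),(377,133),(375,216),(294,218)]])
E
```

```text
[(array([313, 168,  25,  38, 734], dtype=int32), array([324.3, 187.2]))] []
tool [0.4383 0.1487] [-0.  0.]
tool [0.4375 0.1536] [ 0. -0.]
tool [0.4408 0.1522] [ 0. -0.]
tool [0.44   0.1523] [-0.2 -1.   0.7 -1.3 -0.2 -0.7]
yel [0.6277 0.1749] [-0.  0.]
yel [0.6272 0.18  ] [ 0. -0.]
yel [0.628  0.1786] [-0.9 -0.7  0.7 -0.4]
mat [array([0.382 , 0.1336, 0.006 ]), array([0.422 , 0.2304, 0.006 ]), array([0.5215, 0.1921, 0.006 ]), array([0.4824, 0.0932, 0.006 ])]
```

```bash
python3 -m handwheel '[{"offset":[-0.002,0.007,0.05],"spin":0,"grip":1},{"offset":[-0.002,0.007,0.1],"spin":0,"grip":1},{"offset":[-0.002,0.007,0.1],"spin":0,"grip":1},{"offset":[-0.002,0.007,0.1],"spin":0,"grip":1}]'
python3 - <<'E'
from h import *
T=pose(); w=cams.camera('wrist'); save(w,'wrist2')
b=blob(w,'green',(200,50,450,330))[0]; print(b[:1])
x,f=fitc([(w,b[0][1],T)],.030,.104,.013,[.44,.15]); print(x,T[:3,3])
E
```

```text
time_s: 3.3
eef_pos: [0.4415, 0.1511, 0.3063]
eef_rot: [0.001, 0.201, 0.98, 0.0]
wrist_force: [0.6, 0.8, 0.8]
opening: 0.998
[(array([ 299,  187,   38,   62, 1881], dtype=int32), array([317.4, 219.2]))]
[0.44059733 0.15235523] [0.44152018 0.15105992 0.30630553]
```

View pics/wrist2.png

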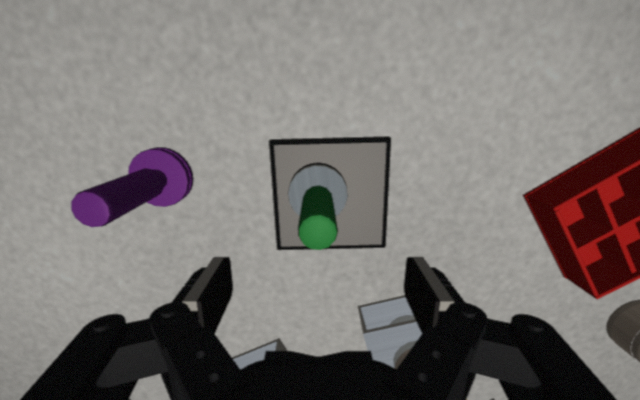

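The handle sits centrally between the pads at column 317, so I'll descend and grip.

```bash
python3 -m handwheel '[{"offset":[0.001,0,0.05],"spin":0,"grip":1},{"offset":[0.001,0,0.082],"spin":0,"grip":1},{"offset":[0.001,0,0.082],"spin":0,"grip":1},{"offset":[0.001,0,0.082],"spin":0,"grip":0},{"offset":[0.001,0,0.082],"spin":0,"grip":0},{"offset":[0.001,0,0.082],"spin":0,"grip":0},{"offset":[0.001,0,0.082],"spin":0,"grip":0},{"offset":[0.001,0,0.082],"spin":0,"grip":0},{"offset":[0.001,0,0.082],"spin":0,"grip":0},{"offset":[0.001,0,0.082],"spin":0,"grip":0},{"offset":[0.001,0,0.082],"spin":0,"grip":0},{"offset":[0.001,0,0.082],"spin":0,"grip":0}]'
python3 - <<'E'
from h import *
print(pose()[:3,3])
w=cams.camera('wrist'); save(w,'wrist3')
E
```

```text
time_s: 4.85
eef_pos: [0.4404, 0.1514, 0.2239]
eef_rot: [0.001, 0.2, 0.98, 0.0]
wrist_force: [-1.8, 0.0, 6.9]
opening: 0.29
[0.4403721  0.1513995  0.22387354]
```

View pics/wrist3.png

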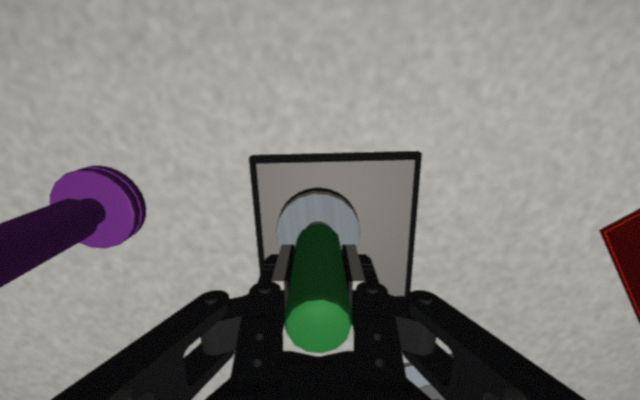

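```bash
python3 -m handwheel '[{"offset":[0,0,-0.04],"spin":0,"grip":0},{"offset":[0,0,-0.09],"spin":0,"grip":0},{"offset":[0,0,-0.14],"spin":0,"grip":0},{"offset":[-0.04,0.024,-0.14],"spin":0,"grip":0},{"offset":[-0.08,0.048,-0.14],"spin":0,"grip":0},{"offset":[-0.12,0.072,-0.14],"spin":0,"grip":0},{"offset":[-0.15,0.09,-0.14],"spin":0,"grip":0},{"offset":[-0.164,0.0985,-0.14],"spin":0,"grip":0},{"offset":[-0.164,0.0985,-0.14],"spin":0,"grip":0},{"offset":[-0.164,0.0985,-0.14],"spin":0,"grip":0},{"offset":[-0.164,0.0985,-0.14],"spin":0,"grip":0}]'
python3 - <<'E'
from h import *
print(pose()[:3,3])
for n in ['wrist','side','top']:
  w=cams.camera(n); save(w,n+'4')
E
```

```text
time_s: 6.28
eef_pos: [0.6286, 0.1776, 0.3627]
eef_rot: [-0.0, 0.2, 0.98, -0.0]
wrist_force: [-1.2, -0.5, -2.6]
opening: 0.286
[0.62860275 0.17757509 0.36269638]
```

View pics/wrist4.png

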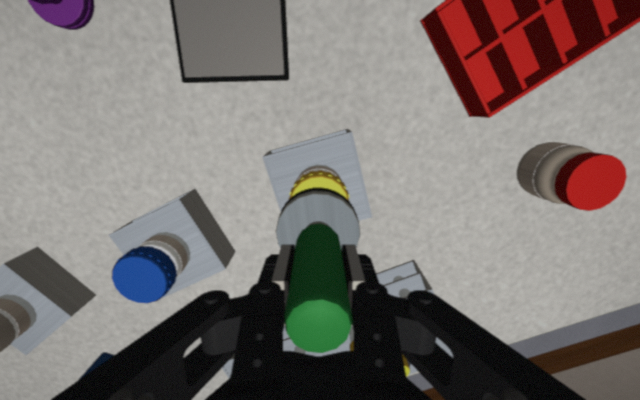

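View pics/side4.png

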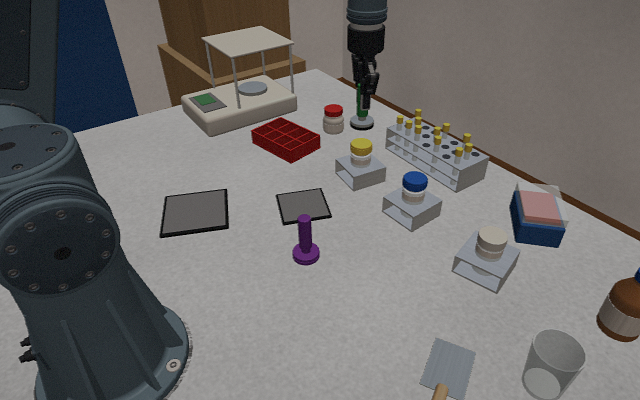

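View pics/top4.png

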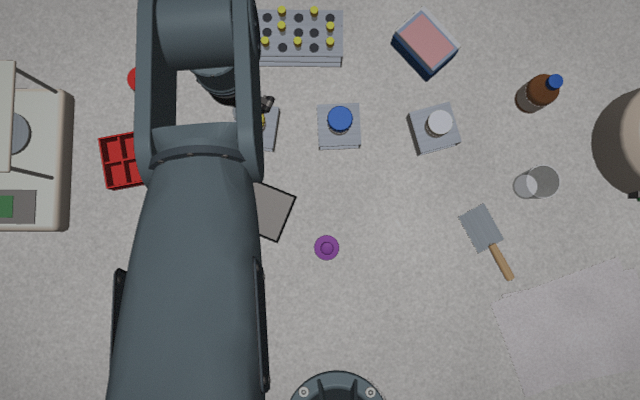

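```bash
python3 - <<'E'
from h import *
T=pose(); w=cams.camera('wrist'); s=cams.camera('side')
def draw(im,p,x,y,z,r,c,T=None):
    u=np.array([project(p,X,T) for X in cyl(x,y,z,z,r)[::2]]); cv2.polylines(im,[np.int32(np.round((u-o)*k))],True,c,1)
g=T[:3,3]+T[:3,2]*.155
for nm,p,b,TT in (('w',w,(240,120,400,240),T),('s',s,(325,90,405,200),None)):
    k=5 if nm=='w' else 5; o=np.array(b[:2])-0.0
    im=cv2.cvtColor(p['color'],cv2.COLOR_RGB2BGR)[b[1]:b[3],b[0]:b[2]]; im=cv2.resize(im,None,fx=k,fy=k,interpolation=cv2.INTER_CUBIC)
    dx,dy=(0,0) if nm=='w' else (-.002,-.003)
    for z in (.097,.078): draw(im,p,.630+dx,.178+dy,z,.0255,(0,0,255),TT)
    f=g[2]-.062
    for z in (f,f+.014): draw(im,p,g[0]+dx,g[1]+dy,z,.027,(255,0,255),TT)
    cv2.imwrite(f'pics/ov{nm}.png',im)
E
```

```text
(no output)
```

View pics/ovw.png

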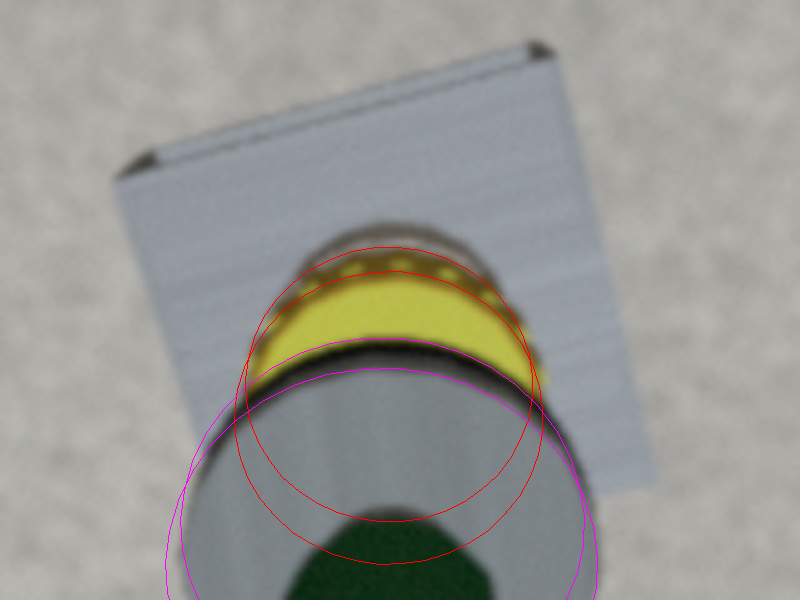

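View pics/ovs.png

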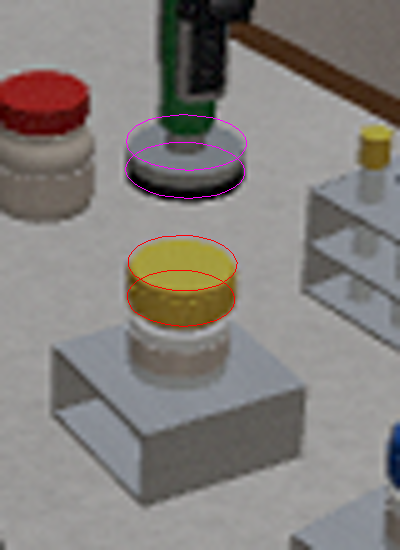

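The overlay shows foot and cap coaxial within about 1.5 mm. I'll descend and press in stages.

```bash
python3 -m handwheel '[{"offset":[-0.001,0.0005,0.02],"spin":0,"grip":0},{"offset":[-0.001,0.0005,0.04],"spin":0,"grip":0},{"offset":[-0.001,0.0005,0.044],"spin":0,"grip":0},{"offset":[-0.001,0.0005,0.047],"spin":0,"grip":0},{"offset":[-0.001,0.0005,0.049],"spin":0,"grip":0},{"offset":[-0.001,0.0005,0.051],"spin":0,"grip":0},{"offset":[-0.001,0.0005,0.051],"spin":0,"grip":0},{"offset":[-0.001,0.0005,0.051],"spin":0,"grip":0}]'
```

```text
time_s: 7.52
eef_pos: [0.6307, 0.1776, 0.3125]
eef_rot: [0.001, 0.201, 0.98, 0.0]
wrist_force: [-1.9, -0.4, 2.9]
opening: 0.288
```

```bash
python3 -m handwheel '[{"offset":[0,0,0.003],"spin":0,"grip":0},{"offset":[0,0,0.005],"spin":0,"grip":0},{"offset":[0,0,0.007],"spin":0,"grip":0},{"offset":[0,0,0.007],"spin":0,"grip":0},{"offset":[0,0,0.007],"spin":0,"grip":0}]'
python3 - <<'E'
from h import *
w=cams.camera('wrist'); save(w,'wrist5'); s=cams.camera('side'); 
cv2.imwrite('pics/s5.png',cv2.resize(cv2.cvtColor(s['color'],cv2.COLOR_RGB2BGR)[90:200,315:445],None,fx=5,fy=5,interpolation=cv2.INTER_CUBIC))
E
```

```text
time_s: 8.15
eef_pos: [0.6304, 0.1775, 0.3049]
eef_rot: [-0.0, 0.201, 0.98, -0.0]
wrist_force: [-2.6, -0.1, 3.5]
opening: 0.287
```

View pics/s5.png

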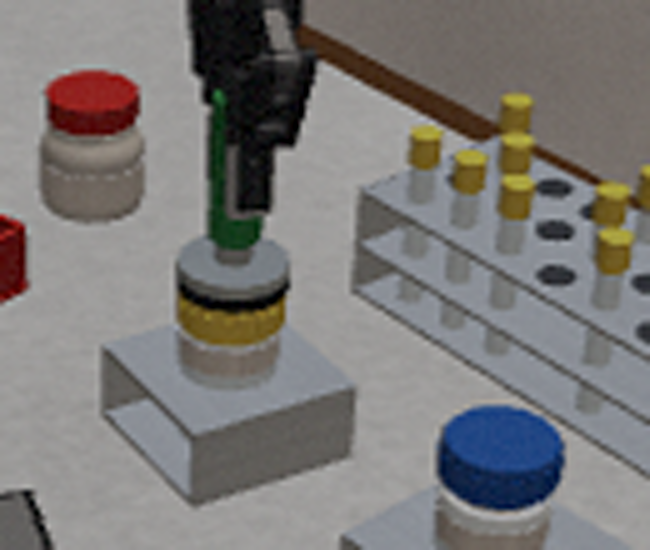

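The cap's white collar is nearly hidden now. I'll press a little more to feel the hard stop.

```bash
python3 -m handwheel '[{"offset":[0,0,0.001],"spin":0,"grip":0},{"offset":[0,0,0.0015],"spin":0,"grip":0},{"offset":[0,0,0.0015],"spin":0,"grip":0}]'
```

```text
time_s: 8.62
eef_pos: [0.6305, 0.1775, 0.3048]
eef_rot: [0.0, 0.2, 0.98, -0.0]
wrist_force: [-6.8, -1.6, 11.3]
opening: 0.293
```

The height stayed at 0.3048 while the force rose, so this is the hard stop. I'll lift and look.

```bash
python3 -m handwheel '[{"offset":[0,0,-0.01],"spin":0,"grip":0},{"offset":[0,0,-0.04],"spin":0,"grip":0},{"offset":[0,0,-0.06],"spin":0,"grip":0},{"offset":[0,0,-0.06],"spin":0,"grip":0},{"offset":[0,0,-0.06],"spin":0,"grip":0}]'
python3 - <<'E'
from h import *
T=pose();print(T)
w=cams.camera('wrist'); save(w,'wrist6'); s=cams.camera('side'); 
print(blob(s,'yellow',(340,130,380,175))[0])
cv2.imwrite('pics/s6.png',cv2.resize(cv2.cvtColor(s['color'],cv2.COLOR_RGB2BGR)[90:200,315:445],None,fx=5,fy=5,interpolation=cv2.INTER_CUBIC))
E
```

```text
time_s: 9.25
eef_pos: [0.6301, 0.1776, 0.3621]
eef_rot: [-0.001, 0.201, 0.98, -0.0]
wrist_force: [-0.3, -0.1, -4.0]
opening: 0.294
[[-9.19571014e-01  3.92921444e-01 -1.37445710e-03  6.30148420e-01]
 [ 3.92921975e-01  9.19571805e-01 -1.29123288e-04  1.77550953e-01]
 [ 1.21317668e-03 -6.58792429e-04 -9.99999047e-01  3.62082060e-01]
 [ 0.00000000e+00  0.00000000e+00  0.00000000e+00  1.00000000e+00]]
[(array([351, 142,  21,  17, 290], dtype=int32), array([361. , 149.7]))]
```

View pics/s6.png

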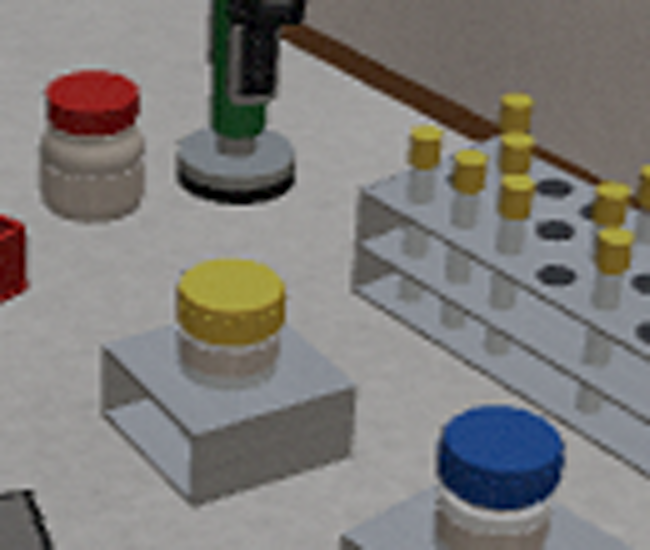

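View pics/wrist6.png

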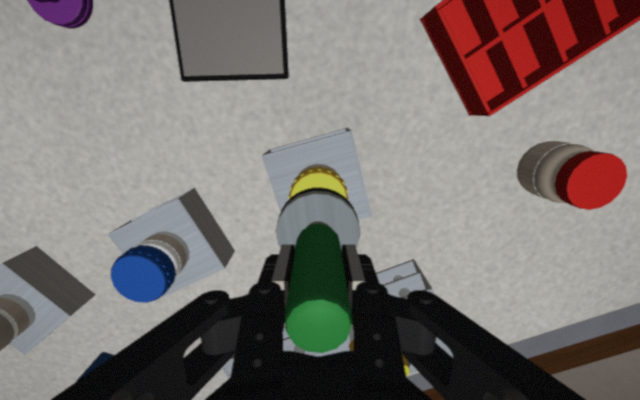

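The cap centroid dropped 3.6 px, which matches 10 mm, and it stayed down. Blue is still proud and the tool hasn't slipped in the grip. Next I'll return it to the mat.

```bash
python3 -m handwheel '[{"offset":[0.03,-0.017,0],"spin":0,"grip":0},{"offset":[0.07,-0.04,0],"spin":0,"grip":0},{"offset":[0.11,-0.0625,0],"spin":0,"grip":0},{"offset":[0.14,-0.08,0],"spin":0,"grip":0},{"offset":[0.16,-0.091,0],"spin":0,"grip":0},{"offset":[0.16,-0.091,0.03],"spin":0,"grip":0},{"offset":[0.16,-0.091,0.07],"spin":0,"grip":0},{"offset":[0.16,-0.091,0.1],"spin":0,"grip":0},{"offset":[0.16,-0.091,0.12],"spin":0,"grip":0},{"offset":[0.16,-0.091,0.12],"spin":0,"grip":0},{"offset":[0.16,-0.091,0.12],"spin":0,"grip":0}]'
python3 - <<'E'
from h import *
print(pose()[:3,3])
w=cams.camera('wrist'); save(w,'wrist7'); s=cams.camera('side'); 
cv2.imwrite('pics/s7.png',cv2.resize(cv2.cvtColor(s['color'],cv2.COLOR_RGB2BGR)[130:240,250:380],None,fx=5,fy=5,interpolation=cv2.INTER_CUBIC))
E
```

```text
time_s: 10.72
eef_pos: [0.4479, 0.1568, 0.2437]
eef_rot: [0.0, 0.201, 0.98, 0.0]
wrist_force: [-0.5, -0.1, -2.8]
opening: 0.291
[0.44787303 0.15678661 0.24367825]
```

View pics/s7.png

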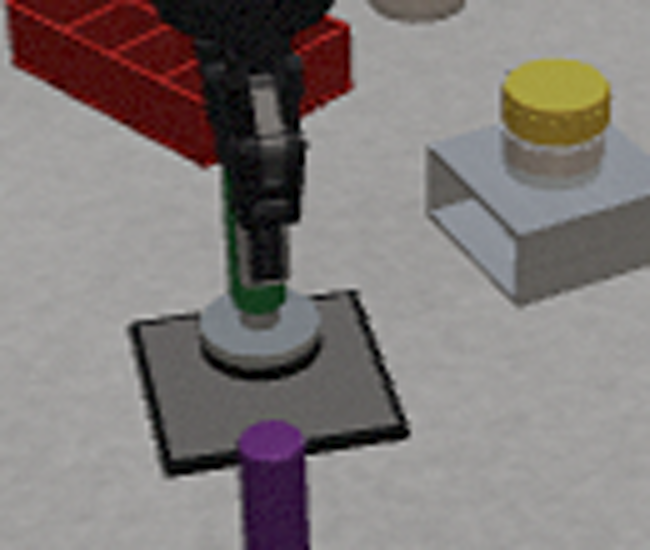

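View pics/wrist7.png

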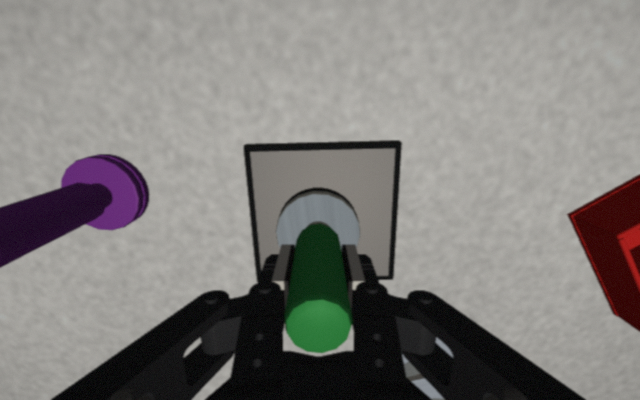

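The tool is upright above the middle of the mat, with its underside about 20 mm up. I'll lower it slowly.

```bash
python3 -m handwheel '[{"offset":[0,0,0.01],"spin":0,"grip":0},{"offset":[0,0,0.016],"spin":0,"grip":0},{"offset":[0,0,0.0185],"spin":0,"grip":0},{"offset":[0,0,0.0198],"spin":0,"grip":0},{"offset":[0,0,0.0198],"spin":0,"grip":0},{"offset":[0,0,0.0198],"spin":0,"grip":0}]'
```

```text
time_s: 11.58
eef_pos: [0.4475, 0.1568, 0.224]
eef_rot: [-0.0, 0.2, 0.98, -0.0]
wrist_force: [-4.6, -2.1, 5.7]
opening: 0.291
```

```bash
python3 -m handwheel '[{"offset":[0,0,0],"spin":0,"grip":0.35},{"offset":[0,0,0],"spin":0,"grip":0.45},{"offset":[0,0,0],"spin":0,"grip":0.6},{"offset":[0,0,0],"spin":0,"grip":0.8},{"offset":[0,0,0],"spin":0,"grip":1},{"offset":[0,0,0],"spin":0,"grip":1},{"offset":[0,0,0],"spin":0,"grip":1},{"offset":[0,0,0],"spin":0,"grip":1}]'
python3 - <<'E'
from h import *
w=cams.camera('wrist'); save(w,'wrist8')
E
```

```text
time_s: 12.58
eef_pos: [0.4476, 0.1568, 0.2234]
eef_rot: [-0.0, 0.201, 0.98, -0.0]
wrist_force: [0.4, 0.2, -0.4]
opening: 1.002
```

View pics/wrist8.png

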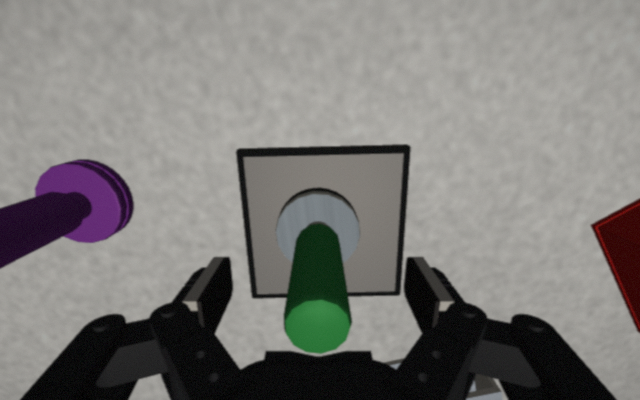

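The tool is free and standing upright on the mat, with the handle top at (318,328) and the fingers clear on both sides. I'll retreat straight up.

```bash
python3 -m handwheel '[{"offset":[0,0,-0.03],"spin":0,"grip":1},{"offset":[0,0,-0.08],"spin":0,"grip":1},{"offset":[0,0,-0.14],"spin":0,"grip":1},{"offset":[0,0,-0.18],"spin":0,"grip":1},{"offset":[0,0,-0.18],"spin":0,"grip":1},{"offset":[0,0,-0.18],"spin":0,"grip":1},{"offset":[0,0,-0.18],"spin":0,"grip":1}]'
python3 - <<'E'
from h import *
T=pose()
w=cams.camera('wrist'); s=cams.camera('side'); save(s,'side9'); save(w,'wrist9')
b=blob(w,'green',(280,120,370,230))[0][0][1]; print(fitc([(w,b,T)],.030,.104,.013,[.44,.15])[0])
print(blob(s,'yellow',(340,130,380,175))[0],blob(s,'blue',(395,165,435,200))[0])
E
```

```text
time_s: 13.5
eef_pos: [0.4471, 0.1567, 0.4016]
eef_rot: [-0.002, 0.201, 0.98, -0.0]
wrist_force: [0.3, 0.5, 0.8]
opening: 0.997
[0.44748766 0.15744829]
[(array([351, 142,  21,  17, 285], dtype=int32), array([361. , 149.7]))] [(array([403, 172,  25,  20, 391], dtype=int32), array([414.9, 181.1]))]
```

View pics/side9.png

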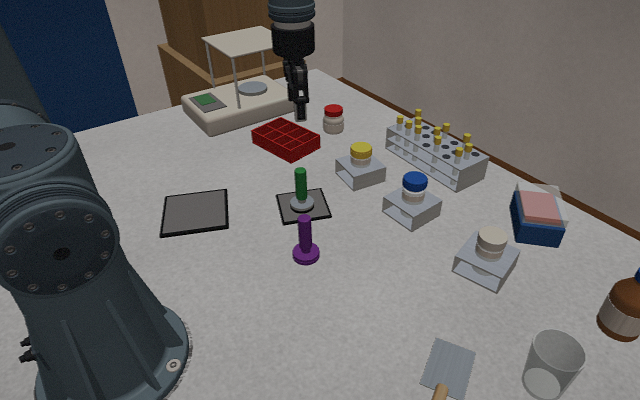

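The green tool stands upright on the small mat at (301,188). The yellow cap is down at (361,150), blue is unchanged at (415,181), and the gripper is clear.

```bash
python3 -c "
from bench import ctrl; print(ctrl.hand_in())"
```

```text
the job is handed in; nothing more can be done
None
```

The yellow cap is pressed fully home, and the green-handled tool is back upright on the smaller mat and released. I handed the job in at about 13.5 s; the hand-in gives no verdict.

- **Yellow cap:** Pressing stopped at a hard stop: the arm's height held at 0.3048 m while the upward force rose to about 14 N. In the side view the cap sits 3.6 px lower than at the start, which matches 10 mm. It was still there in the last picture. Only the tool's foot pressed the cap, lined up to within about 1.5 mm.
- **Blue cap:** It is unchanged in the side view (centre within 0.2 px).
- **Tool:** It stands at about (0.447, 0.157), near the middle of the mat and slightly closer to centre than where it started. The gripper is open and well above it.
- **Disagreement:** The cameras disagreed by 2–5 mm on absolute positions. I corrected for this using the gripped tool as a reference, and no check failed.

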